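# Register a key tag in the lever press and hold the press on its mark

## Robot

A 6-joint arm with a two-finger parallel gripper is mounted at the origin on the work surface. World frame = base frame: x ahead of the robot, y to its left, z up, the work surface at z = 0. Lengths are in m, angles in rad, forces in N, time in s.
With the tool pointing down it reaches from about 0.35 to 0.775 m from the base axis. Payload 7.3 kg.
Tool frame: the origin (TCP) lies at the very end of the fingers, on their centre line; the grasp point (between the pads) lies 19 mm behind it (pinch_z is the distance from the TCP to the grasp point, in m); z points along the fingers, y is the line along which they close (so a half turn about z gives the same grasp; the last joint's range is limited). The gripper opens to 92 mm and grips with 3 to 60 N. Pads are 19 mm wide; open, the fingers measure 130 mm over their backs; the gripper's body (75 mm by 190 mm) begins 47 mm behind the grasp point.
Start: joints at [-1.379, 0.342, 1.524, -0, 1.275, -0.146], TCP at [0.174, -0.495, 0.227] pointing down, gripper open.
Joint ranges: [-2.53, 2.53], [-0.77, 2.02], [0.04, 2.7], [-1, 4.14], [0.28, 2.66], [-3.11, 3.11]. Speed limits (rad/s): [2.57, 2.57, 3.14, 3.14, 3.14, 3.14].

## Interface

Orientations are given as [roll, pitch, yaw] about the fixed x, y, z axes, in that order (R = Rz(yaw) Ry(pitch) Rx(roll)).
In Python, from cell import * gives the robot as it stands.
- The arm moves only by the tool arm_command, never from a script. Its arguments are lists of equal length, an entry for each row: "fingers": the gripper command: -1 is fully open, 1 is shut, values between are in proportion; "travel": the shift along the tool's x, y, z in m, a list of three; "dr": the turn, a rotation vector about the tool's x, y, z in degrees, a list of three. In form: {"fingers": [fingers, ...], "travel": [[x, y, z], ...], "dr": [[wx, wy, wz], ...]}. A call has 1 to 8 rows; each row is the pose to reach, as a shift and turn from the pose commanded when the call began, along the tool's axes at that moment; what a row does not reach only later rows make up. A row lasts 1/12 s, in which the tool goes at most 41.7 mm and 7.16 degrees, less where a joint would pass 70% of its speed; a pose out of reach is approached as far as the arm can. A call with a gripper value outside its range is refused whole. The fingers move at their own pace and stop on an object; "squeeze" is the grip in N (left out, the last holds). Time passes only in rows, so rows that repeat a pose let the fingers close. It gives the time, the measured TCP pose, the force, the opening and the grip force at its end, in the units of the state.
- observe(): the state, without advancing time (a new reading comes with each control period).
- read_camera(name): name is "scene" or "top" or "wrist"; returns a dict with "color" (400x640x3 uint8, blue, green, red), "z_map" (400x640 float32, m along the optical axis (not along the pixel's ray), 0 where there is no reading), "fx", "fy", "cx", "cy" (pixels), "R" (3x3) and "t" (3): a world point X has camera coordinates R X + t. Camera axes: x right, y down, z forward; pixel columns grow to the right and rows downward; lengths in m; the calibration is good to about 2 mm. A picture is of the moment at which its call begins.
- hand_in(): hands the job in; it is judged then, once.
The state is a dict: "time": time; "qpos": joint angles; "qvel": joint speeds; "joint_efforts": joint torques, N m; "tool_pos": TCP position; "tool_rot": TCP orientation; "contact_force": force on the tool from outside, world axes, zero at the start; "torque": the same for the moment, N m; "opening": finger opening in m; "grip_force": force on a finger pad.
Only numpy, scipy, OpenCV 4.12 (cv2) and the standard library are available. Lean on these libraries where they do the work, as an engineer would, in place of code of your own. Each camera call takes 0.05 s, during which the arm holds its last target. There are 200 camera calls.

## Task

The brass plate on the oak key tag must be pressed while its adhesive grabs: on the bed of the bench press, push the tag snug into the corner of the stops, plated end against the end stop and long side along the side fence. Then take the press's spring-return handle and pull it over towards the front until the lever's pointer stands at the index on the quadrant, and keep it there: the program finishes while the gripper is still holding the handle at the mark, with the foot squeezing the tag. Leave the index and the things lying round the press alone.

Things in the scene. Friction and masses are not known exactly. Their poses are not given: they have to be found in the camera images.
- press: Grey C-frame bench lever press fixed on the table, base 282 x 164 mm. Origin: on the table under the ram axis. +x points from its open front (robot's side) to its column, +y left; it stands somewhat turned. Flat bed 16 mm above the table, x = -190 to 92, y = -82 to 82 mm. The head overhangs from x = -30 mm backwards, y = -30 to 30, z = 81 to 155 mm; keep the gripper's body in front of it.
- corner (a point): Corner on the bed (16 mm above the table) where the faces of the two 7 mm high steel stops meet, at x = 18, y = 16 mm in the press frame. The end stop's face runs from here 38 mm to the right (press -y); the side fence's face runs from here 188 mm to the front (press -x).
- tag: Loose oak key tag, a bar 150 x 32 x 10 mm, about 0.1 kg, with a brass plate on its far half. Origin: centre of its underside; x along it towards the plated end, y across. It lies on the bed, back and right of the stops, a little askew. Fully home its origin is at x = -57, y = 0 mm in the press frame, its x axis along the press's, the plated end under the foot.
- foot: Round rubber pressure foot, 26 mm across, on a spring at the lower end of the ram. Origin: centre of its underside, 43 mm above the table when the lever is at rest, and it comes down 20 mm per rad of lever. It meets the 10 mm tag when the lever is at 0.85 rad and its spring then gives 8 N per mm.
- grip: Black rubber handle sleeve, 20 mm diameter, 90 mm long, turning freely on the cross-bar of the yoke lever, parallel to the press's y. Origin: its centre. The lever arms stand 52 mm either side of its centre; the middle can be taken from above. At rest at x = 28, y = 0, z = 279 mm (press frame); it swings to the front and down at radius 160 mm about the shaft at x = 12, z = 120 mm.
- lever (a joint): Angle of the yoke lever, rad: 0 at rest (leaning 0.1 rad back from upright), growing as it is pulled to the front; it leans (value - 0.1) rad forward of upright; end stop at 1.4. A spring always returns it to 0: about 4 N at the handle to start it, about 8 N before the foot meets the tag, up to about 17 N at the mark.
- index (a joint): Setting of the index rider on the quadrant, in rad of lever travel, stiff, set anew each time between 1.0 and 1.2. The lever is at the mark when lever equals this value.
- mark (a point): Point on the index rider, a dark fin clamped on the steel quadrant that arches over the back and top of the head on its right-hand side; 86 mm from the shaft axis.
- pointer (a point): Tip of the flat steel pointer hand fixed to the lever's right hub, 1.3 rad behind the lever arm, 86 mm from the shaft axis: it points back at rest and swings up along the quadrant as the handle is pulled; it coincides with mark when the lever is at the mark.
- tape: Bystander: roll of masking tape, 104 mm across, 25 mm high, lying to the left of the press. Origin: centre of its underside.
- knife: Bystander: black craft knife 175 x 18 x 12 mm, lying to the right. Origin: centre of the handle's underside, x along it.
- template: Bystander: flat brown hardboard template about 150 x 70 x 6 mm, lying to the right. Origin: centre of its main piece's underside.
Mind the look-alikes: they are no part of the job. Of the things that look like the tag, the middle-sized one is meant.

How it is judged:
On the way:
1. the tag is pushed home against the end stop and the side fence, before the handle is pulled (x of tag in the frame of press above -0.059 m and y of tag in the frame of press above -0.002 m and angle between the x axis of tag and the x axis of press, either way round below 0.03 rad and value of joint lever below 0.2 rad), for 0.2 s.
At the end, for the whole second after the job is handed in: The tag lies on the bed within 2 mm of the end stop and the side fence and within 0.03 rad of straight; the pointer is within 6 mm of the index (0.07 rad of lever) and still; the foot squeezes the tag with more than 6 N; the fingers hold the handle sleeve with more than 3 N (x of tag in the frame of press between -0.059 and -0.054 m and y of tag in the frame of press between -0.002 and 0.003 m and z of tag in the frame of press below 0.019 m and angle between the x axis of tag and the x axis of press, either way round below 0.03 rad and distance between pointer and mark below 0.006 m and velocity of joint lever between -0.05 and 0.05 rad/s and contact force between foot and tag above 6 N and contact force between the fingers and grip above 3 N); the arm keeps its last pose, push and grip.
It fails at once if the index is shifted (distance of mark from where it was at the start of the episode above 0.004 m).
It fails at once if the tape roll is disturbed (distance of tape from where it was at the start of the episode above 0.02 m).
It fails at once if the knife is disturbed (distance of knife from where it was at the start of the episode above 0.02 m).
It fails at once if the template is disturbed (distance of template from where it was at the start of the episode above 0.02 m).
It also fails if it takes over 72 s, if anything falls off the work surface, if the arm or the gripper's body presses on something with over 40 N, if the wrist force passes 120 N, or if a joint passes its speed limit or range.

## Working session

There is one attempt and no reset: what is moved stays moved. The work goes in short steps, Python scripts to look and compute and a tool call to move; the robot and the scene stay as the last step left them, time stands still between calls to the robot, and variables do not carry over. Pictures are saved under pics/ and viewed, at most 10 in all, crops included, and the job is handed in when it is done.

Besides the shell and the picture viewer there is one more tool, called after "Call:" as name(argument=value, ...), one argument or row to a line, values as JSON. arm_command: Moves the arm, as the interface text tells. Its arguments: {"type":"object","properties":{"fingers":{"type":"array","items":{"type":"number"}},"travel":{"type":"array","items":{"type":"array","items":{"type":"number"}}},"dr":{"type":"array","items":{"type":"array","items":{"type":"number"}}},"squeeze":{"type":"number"}},"required":["fingers","travel","dr"]}

```bash
mkdir -p pics; ls
cat > h.py <<'E'
from cell import *
import numpy as np, cv2
def save(c,n): cv2.imwrite('pics/'+n,c['color'])
def pts(c):
    z=c['z_map'].astype(float);v,u=np.mgrid[:z.shape[0],:z.shape[1]]
    P=np.stack([(u-c['cx'])*z/c['fx'],(v-c['cy'])*z/c['fy'],z],-1)
    W=(P-c['t'])@c['R']; W[z==0]=np.nan; return W
def ray(c,u,v,h):
    d=np.array([(u-c['cx'])/c['fx'],(v-c['cy'])/c['fy'],1])@c['R']; o=-np.array(c['t'])@c['R']
    return o+d*(h-o[2])/d[2]
E
python3 - <<'E'
from h import *
import pickle
D={}
for n in ['scene','top']:
    c=read_camera(n); save(c,n+'1.png'); D[n]=c; print(n,-c['R'].T@c['t'],c['R'][2],c['fx'],c['cx'],c['cy'])
pickle.dump(D,open('d.pkl','wb')); print(observe())
E
```

```text
pics
scene [ 1.04943777 -0.55623972  0.78896213] [-0.53699951  0.55522196 -0.63510637] 368.3275742851315 313.4248744760764 197.84871291096664
top [3.65676882e-01 1.13402700e-03 1.57389688e+00] [ 0.12484569  0.00853218 -0.99213948] 454.2146561135689 316.1352594026666 204.36398189518525
{'time': 0.1, 'qpos': array([-1.37897405e+00,  3.42628884e-01,  1.52488531e+00,  2.23399805e-07,
        1.27537340e+00, -1.45966816e-01]), 'qvel': array([ 0.00065323, -0.00378298, -0.00194374, -0.00040334, -0.00202783,
        0.00093697]), 'joint_efforts': array([ 1.17276752e-03, -4.32005560e+01, -2.44693726e+01,  7.18858279e-02,
        5.26564009e-02, -5.08525966e-05]), 'tool_pos': array([ 0.17395835, -0.49498334,  0.22613962]), 'tool_rot': array([-3.14031151e+00, -1.88560123e-04,  3.37788903e-01]), 'contact_force': array([-0.56375616,  0.29388897, -0.27338208]), 'torque': array([ 0.0551061 , -0.02387777,  0.04818789]), 'grip_force': 0.0, 'opening': 0.09178705426191311}
```

View pics/top1.png

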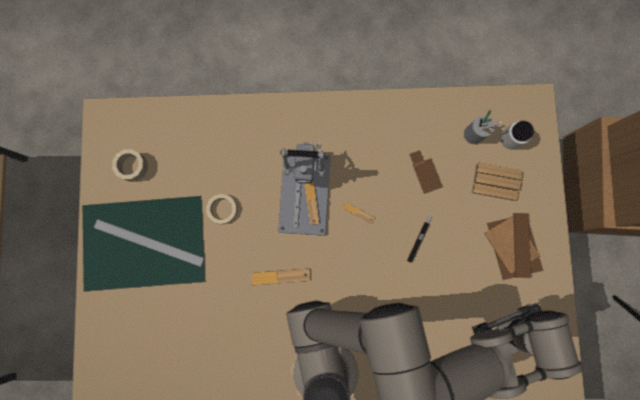

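View pics/scene1.png

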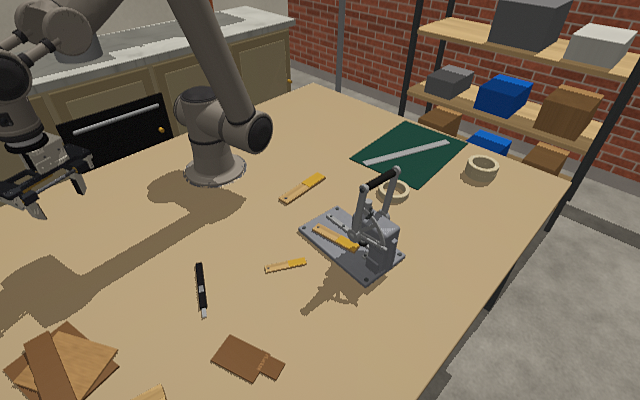

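Candidates for the tag in the top view are the bar on the bed (312,204), a small one on the table (360,213) and a larger one (282,277). The bar on the bed is the middle-sized one. I'll check it with a crop and measure.

```bash
cat > m.py <<'E'
from h import *
import pickle
D=pickle.load(open('d.pkl','rb')); c=D['top']
W=pts(c); hsv=cv2.cvtColor(c['color'],cv2.COLOR_BGR2HSV)
roi=np.zeros(W.shape[:2],bool); roi[140:245,265:340]=1
bed=roi&(abs(W[...,2]-.016)<.009)&(hsv[...,1]<70)
tag=roi&(hsv[...,1]>110)&(hsv[...,0]>8)&(hsv[...,0]<35)&(W[...,2]>.015)&(W[...,2]<.045)
for n,m,h in [('bed',bed,.016),('tag',tag,.026)]:
    v,u=np.nonzero(m); P=np.array([ray(c,a,b,h)[:2] for a,b in zip(u,v)])
    r=cv2.minAreaRect((P*1000).astype(np.float32)); print(n,m.sum(),r,np.nanmedian(W[m][:,2])); print(cv2.boxPoints(r).round(1).tolist())
g=roi&(W[...,2]>.26); print('grip',g.sum(),W[g].mean(0)); 
v,u=np.nonzero(g&(hsv[...,2]<60)); P=np.array([ray(c,a,b,.279+.008)[:2] for a,b in zip(u,v)]); print(cv2.minAreaRect((P*1000).astype(np.float32)))
img=cv2.resize(c['color'][135:245,255:385],None,fx=5,fy=5,interpolation=cv2.INTER_CUBIC)
cv2.imwrite('pics/crop.png',img)
E
python3 m.py
```

```text
bed 2393 ((601.7186889648438, 54.07526779174805), (163.46295166015625, 281.11798095703125), 84.69493865966797) 0.016185846914992075
[[454.20001220703125, -14.300000190734863], [734.0999755859375, -40.29999923706055], [749.2000122070312, 122.5], [469.29998779296875, 148.5]]
tag 213 ((567.8308715820312, 29.68600845336914), (135.30087280273438, 29.26910400390625), 6.510513782501221) 0.025133219621523095
[[499.0, 36.599998474121094], [502.29998779296875, 7.5], [636.7000122070312, 22.799999237060547], [633.4000244140625, 51.900001525878906]]
grip 293 [0.67782127 0.04844684 0.28576806]
((677.134521484375, 41.50642395019531), (112.96200561523438, 20.74064064025879), 88.14697265625)
```

View pics/crop.png

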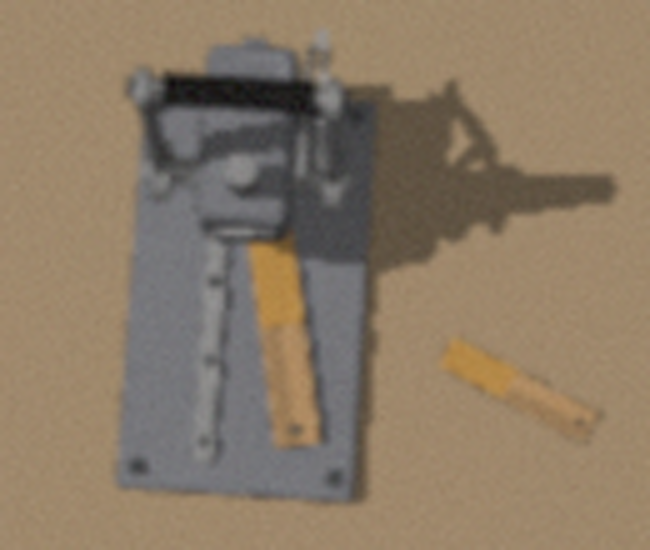

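The crop shows the bar on the bed, plated end under the head, fence face to its left at about (225,245)–(222,460) and front end at (297,440). The stray small bar is at (520,390). Press yaw is about -0.093 rad with origin near (0.6505, 0.0496). I'll push with closed fingers, first from the right side and then on the front end.

```bash
cat >> h.py <<'E'
from scipy.spatial.transform import Rotation as Ro
O=np.array([.6505,.0496,0]); YP=-0.0926
RP=Ro.from_euler('z',YP).as_matrix()
def plan(x,y,z,dyaw=0,tilt=0):
    """press-frame mm target, tool yaw rel. to press (deg), pitch tilt (deg)"""
    s=observe(); R0=Ro.from_euler('xyz',s['tool_rot']); 
    R1=Ro.from_matrix(RP)*Ro.from_euler('y',tilt,degrees=True)*Ro.from_euler('xyz',[np.pi,0,np.radians(dyaw)])
    p=O+RP@np.array([x,y,z])/1000
    print('travel',R0.inv().apply(p-s['tool_pos']).round(4),'dr',np.degrees((R0.inv()*R1).as_rotvec()).round(2))
def st():
    s=observe(); print('t',round(s['time'],2),'press mm',(1000*RP.T@(s['tool_pos']-O)).round(1),'F(press)',(RP.T@s['contact_force']).round(1),'rot',np.degrees(s['tool_rot']).round(1),'open',s['opening'],'grip',s['grip_force'])
E
python3 -c "
from h import *
st();plan(-90,-95,200)"
```

```text
t 0.1 press mm [-424.1 -586.3  226.1] F(press) [-0.6  0.2 -0.3] rot [-179.9   -0.    19.4] open 0.09178705426191311 grip 0.0
travel [ 0.5087 -0.3071  0.0266] dr [-7.000e-02  1.000e-02  2.466e+01]
```

Call:
arm_command(
  fingers=[1,1,1,1,1,1,1,1],
  travel=[
    [0.26,-0.155,0],
    [0.26,-0.155,0],
    [0.26,-0.155,0],
    [0.26,-0.155,0],
    [0.26,-0.155,0],
    [0.26,-0.155,0],
    [0.26,-0.155,0],
    [0.26,-0.155,0],
  ],
  dr=[
    [0,0,24.66],
    [0,0,24.66],
    [0,0,24.66],
    [0,0,24.66],
    [0,0,24.66],
    [0,0,24.66],
    [0,0,24.66],
    [0,0,24.66],
  ],
)

```text
time: 0.77
tool_pos: [0.3697, -0.2593, 0.2266]
tool_rot: [-3.14, -0.0, -0.09]
contact_force: [-0.2, -0.2, 0.5]
opening: 0.043
grip_force: 0.0
```

```bash
python3 -c "
from h import *
st();plan(-90,-95,100)"
```

```text
t 0.77 press mm [-251.  -333.5  226.6] F(press) [-0.2 -0.2  0.5] rot [-179.9   -0.    -5.2] open 0.043029566183470556 grip 0.0
travel [ 0.1616 -0.2379  0.127 ] dr [-0.09 -0.01  0.14]
```

Call:
arm_command(
  fingers=[1,1,1,1,1,1,1,1],
  travel=[
    [0.16,-0.238,0.127],
    [0.16,-0.238,0.127],
    [0.16,-0.238,0.127],
    [0.16,-0.238,0.127],
    [0.16,-0.238,0.127],
    [0.16,-0.238,0.127],
    [0.16,-0.238,0.127],
    [0.16,-0.238,0.127],
  ],
  dr=[
    [0,0,0],
    [0,0,0],
    [0,0,0],
    [0,0,0],
    [0,0,0],
    [0,0,0],
    [0,0,0],
    [0,0,0],
  ],
)

```text
time: 1.43
tool_pos: [0.5501, -0.0373, 0.0974]
tool_rot: [-3.141, 0.002, -0.09]
contact_force: [-1.1, -0.0, -0.2]
opening: 0.0004
grip_force: 0.0
```

```bash
python3 -c "
from h import *
c=read_camera('wrist');save(c,'w1.png')
st();plan(-85,-88,20)"
```

```text
t 1.48 press mm [-91.4 -94.2  96.3] F(press) [-0.6  1.5 -1.5] rot [-179.9    0.2   -5.1] open 0.000468786390940385 grip 0.0
travel [ 0.0067 -0.0061  0.0763] dr [-0.11  0.17  0.19]
```

View pics/w1.png

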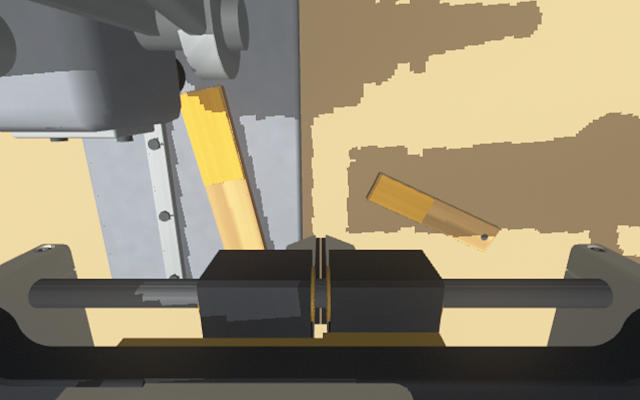

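The wrist view shows the tag from (205,90) to (260,250) with the fence at (150–180,130–280) and the closed fingers at (320,290) just right of the tag. I'm descending now.

Call:
arm_command(
  fingers=[1,1,1,1],
  travel=[
    [0.006,0,0.076],
    [0.006,0,0.076],
    [0.006,0,0.076],
    [0.006,0,0.076],
  ],
  dr=[
    [0,0,0.2],
    [0,0,0.2],
    [0,0,0.2],
    [0,0,0.2],
  ],
)

```text
time: 1.82
tool_pos: [0.5537, -0.0412, 0.0224]
tool_rot: [-3.141, 0.005, -0.096]
contact_force: [-0.3, -0.1, -0.2]
opening: 0.0004
grip_force: 0.0
```

Call:
arm_command(
  fingers=[1,1,1,1,1,1,1,1],
  travel=[
    [0,-0.005,0],
    [0,-0.01,0],
    [0,-0.015,0],
    [0,-0.02,0],
    [0,-0.025,0],
    [0,-0.03,0],
    [0,-0.035,0],
    [0,-0.035,0],
  ],
  dr=[
    [0,0,0],
    [0,0,0],
    [0,0,0],
    [0,0,0],
    [0,0,0],
    [0,0,0],
    [0,0,0],
    [0,0,0],
  ],
)

```text
time: 2.48
tool_pos: [0.5586, -0.0054, 0.0238]
tool_rot: [-3.142, -0.0, -0.095]
contact_force: [-0.1, 0.4, -0.4]
opening: 0.0003
grip_force: 0.0
```

```bash
python3 -c "
from h import *
c=read_camera('wrist');save(c,'w2.png')
st()"
```

```text
t 2.53 press mm [-86.4 -63.7  23.7] F(press) [ 0.1  0.2 -0.2] rot [180.    0.   -5.5] open 0.0005263202404415307 grip 0.0
```

View pics/w2.png

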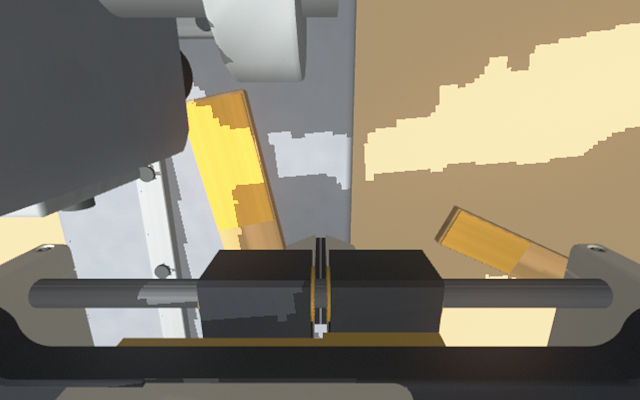

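The fingers (320,290) are about 10 mm from the tag's edge (285,240) and a bit high. I'll lower them and push to the left.

Call:
arm_command(
  fingers=[1,1,1,1,1,1,1,1],
  travel=[
    [0,0,0.0045],
    [0,0,0.0045],
    [0,-0.004,0.0045],
    [0,-0.008,0.0045],
    [0,-0.012,0.0045],
    [0,-0.016,0.0045],
    [0,-0.02,0.0045],
    [0,-0.02,0.0045],
  ],
  dr=[
    [0,0,0],
    [0,0,0],
    [0,0,0],
    [0,0,0],
    [0,0,0],
    [0,0,0],
    [0,0,0],
    [0,0,0],
  ],
)

```text
time: 3.2
tool_pos: [0.5606, 0.0143, 0.0193]
tool_rot: [-3.141, -0.0, -0.095]
contact_force: [0.1, -0.2, -0.7]
opening: 0.0004
grip_force: 0.0
```

```bash
cat > tagm.py <<'E'
from h import *
def tag(c=None,lo=.02):
    c=c or read_camera('wrist'); W=pts(c); hsv=cv2.cvtColor(c['color'],cv2.COLOR_BGR2HSV)
    P=(W-O)@RP*1000
    m=(hsv[...,1]>90)&(hsv[...,0]>8)&(hsv[...,0]<35)&(abs(P[...,2]-26)<4)&(abs(P[...,1])<60)&(P[...,0]>-170)&(P[...,0]<40)
    v,u=np.nonzero(m); Q=np.array([(ray(c,a,b,.026)-O)@RP for a,b in zip(u,v)])[:,:2]*1000
    xs=np.arange(-130,20,5); E=[]
    for x in xs:
        k=abs(Q[:,0]-x)<2.5
        if k.sum()>15: E.append((x,*np.percentile(Q[k,1],[1,99])))
    E=np.array(E); k=(E[:,2]-E[:,1]>28)
    print('n',m.sum(),'x',np.percentile(Q[:,0],[.5,99.5]).round(1))
    if k.sum()>2:
        a=np.polyfit(E[k,0],E[k,1:].mean(1),1); print('width',(E[k,2]-E[k,1]).mean().round(1),'slope',a[0].round(3),'y at -57',np.polyval(a,-57).round(1),'x range',E[k][[0,-1],0])
    r=cv2.minAreaRect(Q.astype(np.float32)); print(r)
if __name__=='__main__': st(); tag()
E
python3 tagm.py
```

```text
t 3.2 press mm [-86.3 -43.4  19.3] F(press) [ 0.1 -0.2 -0.7] rot [-180.    -0.    -5.5] open 0.00043338666278821067 grip 0.03941823002151068
n 6954 x [-80.1  -1.5]
width 30.9 slope 0.104 y at -57 -13.3 x range [-75. -40.]
((-41.563663482666016, -11.485342025756836), (79.83731842041016, 31.71278190612793), 6.501705169677734)
```

Call:
arm_command(
  fingers=[1,1,1,1,1,1,1,1],
  travel=[
    [0,-0.003,0],
    [0,-0.006,0],
    [0,-0.009,0],
    [0,-0.011,0],
    [0,-0.013,0],
    [0,-0.014,0],
    [0,-0.015,0],
    [0,-0.015,0],
  ],
  dr=[
    [0,0,0],
    [0,0,0],
    [0,0,0],
    [0,0,0],
    [0,0,0],
    [0,0,0],
    [0,0,0],
    [0,0,0],
  ],
)

```text
time: 3.92
tool_pos: [0.562, 0.0285, 0.0192]
tool_rot: [3.142, -0.0, -0.096]
contact_force: [-0.2, -0.8, 0.1]
opening: 0.0005
grip_force: 0.2
```

```bash
python3 tagm.py
```

```text
t 3.92 press mm [-86.2 -29.2  19.2] F(press) [-0.2 -0.8  0.1] rot [180.   -0.   -5.5] open 0.0005244777585519773 grip 0.226247264072299
n 734 x [-80.1 -58.7]
((-74.44195556640625, -6.793333053588867), (14.004612922668457, 37.62080383300781), 36.50508117675781)
```

Call:
arm_command(
  fingers=[1,1,1,1,1,1,1,1],
  travel=[
    [0,-0.001,0],
    [0,-0.001,0],
    [0,-0.002,0],
    [0,-0.002,0],
    [0,-0.003,0],
    [0,-0.003,0],
    [0,-0.003,0],
    [0,-0.003,0],
  ],
  dr=[
    [0,0,0],
    [0,0,0],
    [0,0,0],
    [0,0,0],
    [0,0,0],
    [0,0,0],
    [0,0,0],
    [0,0,0],
  ],
)

```text
time: 4.63
tool_pos: [0.5623, 0.0314, 0.0192]
tool_rot: [3.142, -0.0, -0.096]
contact_force: [0.3, 0.2, 0.9]
opening: 0.0005
grip_force: 0.3
```

```bash
python3 -c "
from h import *
st(); c=read_camera('wrist');save(c,'w3.png')"
```

```text
t 4.63 press mm [-86.2 -26.3  19.2] F(press) [0.3 0.3 0.9] rot [180.   -0.   -5.5] open 0.0005247885421477798 grip 0.28098237700760365
```

View pics/w3.png

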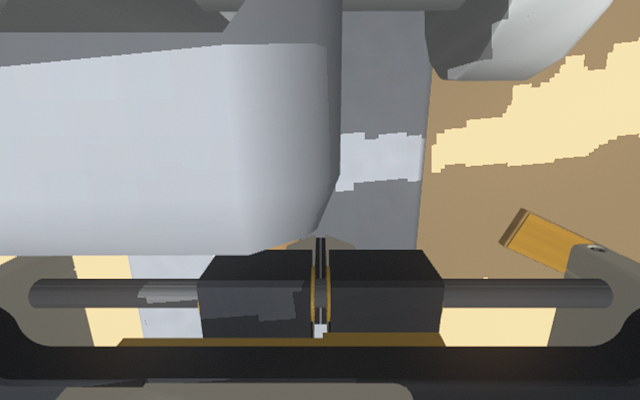

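The head blocks the wrist view now, so I'll rely on force while pushing on.

Call:
arm_command(
  fingers=[1,1,1,1,1,1],
  travel=[
    [0,-0.001,0],
    [0,-0.001,0],
    [0,-0.002,0],
    [0,-0.002,0],
    [0,-0.003,0],
    [0,-0.003,0],
  ],
  dr=[
    [0,0,0],
    [0,0,0],
    [0,0,0],
    [0,0,0],
    [0,0,0],
    [0,0,0],
  ],
)

```text
time: 5.18
tool_pos: [0.5624, 0.0333, 0.0192]
tool_rot: [3.14, 0.0, -0.096]
contact_force: [-2.2, -6.9, 2.1]
opening: 0.0005
grip_force: 3.1
```

Call:
arm_command(
  fingers=[1,1,1,1],
  travel=[
    [0,-0.001,0],
    [0,-0.001,0],
    [0,-0.002,0],
    [0,-0.002,0],
  ],
  dr=[
    [0,0,0],
    [0,0,0],
    [0,0,0],
    [0,0,0],
  ],
)

```text
time: 5.52
tool_pos: [0.5625, 0.0336, 0.0193]
tool_rot: [3.138, 0.0, -0.095]
contact_force: [-2.4, -15.3, 1.0]
opening: 0.0001
grip_force: 6.1
```

```bash
python3 -c "
from h import *
st()"
```

```text
t 5.52 press mm [-86.2 -24.1  19.3] F(press) [ -1.  -15.5   1. ] rot [179.8   0.   -5.5] open 5.210442285653264e-05 grip 6.119109392166138
```

Firm against the fence at 15 N. Next is the front end.

Call:
arm_command(
  fingers=[1,1,1,1,1,1],
  travel=[
    [0,0.02,0],
    [0,0.02,0],
    [0,0.02,-0.04],
    [-0.1,0.02,-0.04],
    [-0.1,0.02,-0.04],
    [-0.1,0.02,-0.04],
  ],
  dr=[
    [0,0,0],
    [0,0,0],
    [0,0,0],
    [0,0,0],
    [0,0,0],
    [0,0,0],
  ],
)

```text
time: 6.02
tool_pos: [0.4559, 0.0274, 0.0589]
tool_rot: [-3.141, 0.005, -0.096]
contact_force: [0.0, 0.5, -0.8]
opening: 0.0003
grip_force: 0.0
```

```bash
python3 -c "
from h import *
plan(-185,-3,19)
c=read_camera('wrist');save(c,'w4.png')"; python3 tagm.py
```

```text
travel [ 0.0068 -0.0371  0.0399] dr [-0.04  0.28 -0.2 ]
t 6.07 press mm [-193.2  -40.    58.8] F(press) [-2.9  0.  -0.1] rot [-180.     0.4   -5.5] open 0.00035385789120696777 grip 0.0
n 9046 x [-147.9  -62.8]
width 31.2 slope 0.0 y at -57 0.9 x range [-130.  -65.]
((-105.59999084472656, 0.8213481903076172), (85.76642608642578, 31.96370506286621), 0.14022798836231232)
```

View pics/w4.png

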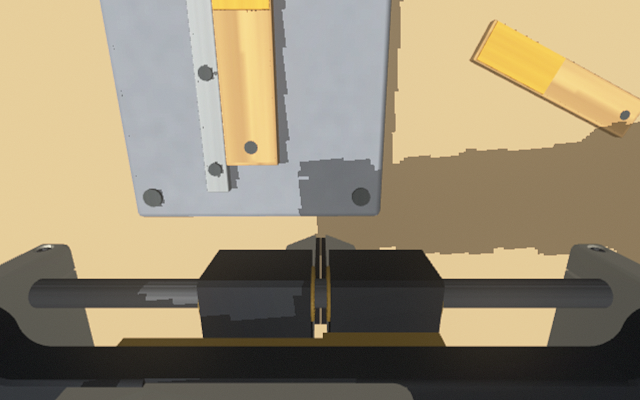

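The tag lies flat along the fence, with its front end at (250,163) about 16 mm short of home. I'll push it forward.

Call:
arm_command(
  fingers=[1,1,1,1,1],
  travel=[
    [0.007,-0.037,0],
    [0.007,-0.037,0.0395],
    [0.007,-0.037,0.0395],
    [0.007,-0.037,0.0395],
    [0.007,-0.037,0.0395],
  ],
  dr=[
    [0,0,0],
    [0,0,0],
    [0,0,0],
    [0,0,0],
    [0,0,0],
  ],
)

```text
time: 6.53
tool_pos: [0.4721, 0.0624, 0.0194]
tool_rot: [3.142, 0.001, -0.096]
contact_force: [-0.4, 0.5, -0.6]
opening: 0.0005
grip_force: 0.0
```

Call:
arm_command(
  fingers=[1,1,1,1,1,1,1,1],
  travel=[
    [0.01,0,0],
    [0.018,0,0],
    [0.024,0,0],
    [0.03,0,0],
    [0.034,0,0],
    [0.037,0,0],
    [0.038,0,0],
    [0.038,0,0],
  ],
  dr=[
    [0,0,0],
    [0,0,0],
    [0,0,0],
    [0,0,0],
    [0,0,0],
    [0,0,0],
    [0,0,0],
    [0,0,0],
  ],
)

```text
time: 7.2
tool_pos: [0.5098, 0.0585, 0.0197]
tool_rot: [3.142, -0.0, -0.096]
contact_force: [0.3, -0.7, 0.4]
opening: 0.0001
grip_force: 0.0
```

```bash
python3 tagm.py
```

```text
t 7.2 press mm [-140.9   -4.2   19.7] F(press) [ 0.3 -0.7  0.4] rot [180.   -0.   -5.5] open 0.00012753084171033028 grip 0.0
n 15845 x [-127.7  -21.3]
width 30.6 slope 0.001 y at -57 1.5 x range [-130.  -20.]
((-74.61459350585938, 1.539668083190918), (107.47185516357422, 31.3630313873291), 0.04358401522040367)
```

Call:
arm_command(
  fingers=[1,1,1,1,1,1],
  travel=[
    [0.001,0,0],
    [0.002,0,0],
    [0.003,0,0],
    [0.004,0,0],
    [0.004,0,0],
    [0.004,0,0],
  ],
  dr=[
    [0,0,0],
    [0,0,0],
    [0,0,0],
    [0,0,0],
    [0,0,0],
    [0,0,0],
  ],
)

```text
time: 7.75
tool_pos: [0.5111, 0.0584, 0.0195]
tool_rot: [3.141, 0.005, -0.096]
contact_force: [-8.5, 0.9, 6.6]
opening: 0.0001
grip_force: 4.1
```

```bash
python3 tagm.py
```

```text
t 7.75 press mm [-139.6   -4.1   19.5] F(press) [-8.6  0.1  6.6] rot [180.    0.3  -5.5] open 0.00012316556631955652 grip 4.054978117346764
n 15942 x [-126.8  -20.2]
width 30.7 slope 0.001 y at -57 1.5 x range [-125.  -20.]
((-73.63044738769531, 1.522700309753418), (107.66958618164062, 31.36725425720215), 0.04989797621965408)
```

Call:
arm_command(
  fingers=[1,1,1,1,1,1,1,1],
  travel=[
    [0.001,0,0],
    [0.002,0,0],
    [0.002,0,0],
    [0.002,0,0],
    [-0.015,0,0],
    [-0.03,0,0],
    [-0.03,0,-0.04],
    [-0.03,0,-0.04],
  ],
  dr=[
    [0,0,0],
    [0,0,0],
    [0,0,0],
    [0,0,0],
    [0,0,0],
    [0,0,0],
    [0,0,0],
    [0,0,0],
  ],
)

```text
time: 8.47
tool_pos: [0.4859, 0.0611, 0.0639]
tool_rot: [-3.141, -0.007, -0.096]
contact_force: [1.9, 0.4, 1.3]
opening: 0.0005
grip_force: 0.0
```

```bash
python3 tagm.py; python3 -c "
from h import *
plan(-90,-45,60);plan(-90,-45,19)"
```

```text
t 8.47 press mm [-164.9   -3.7   63.9] F(press) [1.8 0.5 1.3] rot [-180.    -0.4   -5.5] open 0.00046890601151235146 grip 0.0
n 9185 x [-127.1  -32.2]
width 30.7 slope -0.001 y at -57 1.6 x range [-125.  -30.]
((-79.97189331054688, 1.572134017944336), (95.63336944580078, 31.444976806640625), 0.06216778978705406)
travel [0.075  0.0409 0.0029] dr [-0.02 -0.38 -0.19]
travel [0.0747 0.041  0.0439] dr [-0.02 -0.38 -0.19]
```

Call:
arm_command(
  fingers=[1,1,1,1,1,1],
  travel=[
    [0,0.041,0],
    [0.04,0.041,0],
    [0.075,0.041,0],
    [0.075,0.041,0.044],
    [0.075,0.041,0.044],
    [0.075,0.041,0.044],
  ],
  dr=[
    [0,0,0],
    [0,0,0],
    [0,0,0],
    [0,0,0],
    [0,0,0],
    [0,0,0],
  ],
)

```text
time: 9.02
tool_pos: [0.5591, 0.0121, 0.0163]
tool_rot: [3.141, -0.009, -0.097]
contact_force: [3.5, -0.5, 6.0]
opening: 0.0007
grip_force: 2.9
```

Call:
arm_command(
  fingers=[1,1,1,1,1,1,1,1],
  travel=[
    [0,-0.007,0],
    [0,-0.012,0],
    [0,-0.016,0],
    [0,-0.018,0],
    [0,-0.02,0],
    [0,-0.021,0],
    [0,-0.022,0],
    [0,-0.022,0],
  ],
  dr=[
    [0,0,0],
    [0,0,0],
    [0,0,0],
    [0,0,0],
    [0,0,0],
    [0,0,0],
    [0,0,0],
    [0,0,0],
  ],
)

```text
time: 9.68
tool_pos: [0.5575, 0.031, 0.0163]
tool_rot: [3.136, -0.002, -0.095]
contact_force: [-1.5, -18.6, 7.9]
opening: 0.0006
grip_force: 9.7
```

```bash
python3 -c "
from h import *
st()"
```

```text
t 9.68 press mm [-90.9 -27.1  16.3] F(press) [  0.2 -18.7   7.9] rot [ 1.797e+02 -1.000e-01 -5.500e+00] open 0.0006218864509681237 grip 9.674847256465
```

Call:
arm_command(
  fingers=[1,1,1,1,1,1],
  travel=[
    [0,0.02,-0.001],
    [0,0.02,-0.04],
    [0,0.02,-0.04],
    [-0.08,0.02,-0.06],
    [-0.1,0.02,-0.06],
    [-0.1,0.02,-0.06],
  ],
  dr=[
    [0,0,0],
    [0,0,0],
    [0,0,0],
    [0,0,0],
    [0,0,0],
    [0,0,0],
  ],
)

```text
time: 10.18
tool_pos: [0.4507, 0.0253, 0.0753]
tool_rot: [-3.142, 0.004, -0.096]
contact_force: [0.5, 0.3, 0.4]
opening: 0.0006
grip_force: 0.0
```

```bash
python3 tagm.py; python3 -c "
from h import *
c=read_camera('wrist');cv2.imwrite('pics/w5.png',cv2.resize(c['color'][:230,150:450],None,fx=2.6,fy=2.6))"
```

```text
t 10.18 press mm [-196.7  -42.7   75.3] F(press) [0.5 0.4 0.4] rot [-180.     0.2   -5.5] open 0.0005804146205697259 grip 0.0
n 6267 x [-128.1  -61.6]
width 31.1 slope 0.0 y at -57 0.9 x range [-130.  -60.]
((-94.8119888305664, 0.8752841949462891), (31.933147430419922, 66.56336975097656), 89.89134979248047)
```

View pics/w5.png

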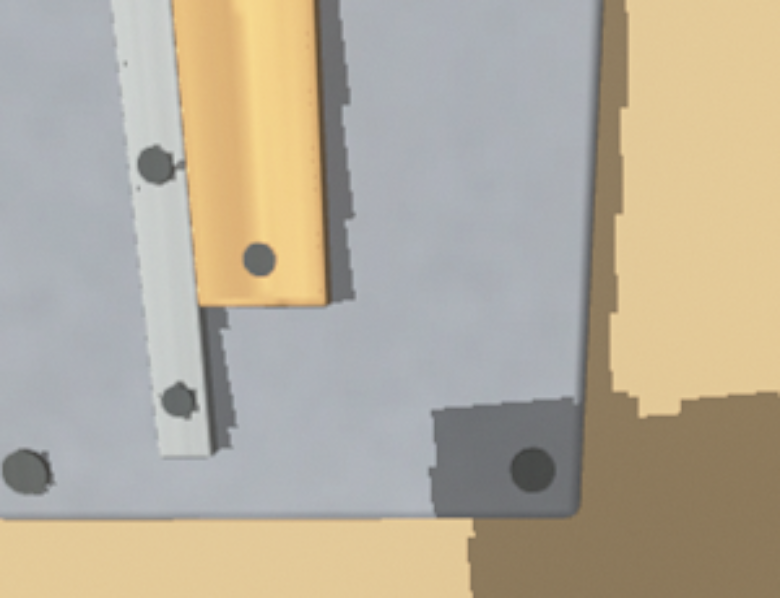

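The tag's front end (303 px) is 38 mm from the fence's end (455 px) at 4.0 px/mm and flush with the fence, so it is home. Next is the handle: up, turn 90° and open.

```bash
python3 -c "
from h import *
plan(-150,0,330,90); print(observe()['qpos'])"
```

```text
travel [ 0.0445 -0.0428 -0.2542] dr [-8.000e-02  8.000e-02 -9.018e+01]
[-1.13890055e-01  4.09559603e-01  1.91325807e+00 -7.72577823e-05
  8.20491222e-01  1.55269012e+00]
```

Call:
arm_command(
  fingers=[-1,-1,-1,-1,-1,-1,-1,-1],
  travel=[
    [0.045,-0.043,-0.254],
    [0.045,-0.043,-0.254],
    [0.045,-0.043,-0.254],
    [0.045,-0.043,-0.254],
    [0.045,-0.043,-0.254],
    [0.045,-0.043,-0.254],
    [0.045,-0.043,-0.254],
    [0.045,-0.043,-0.254],
  ],
  dr=[
    [0,0,-90.2],
    [0,0,-90.2],
    [0,0,-90.2],
    [0,0,-90.2],
    [0,0,-90.2],
    [0,0,-90.2],
    [0,0,-90.2],
    [0,0,-90.2],
  ],
)

```text
time: 10.95
tool_pos: [0.5073, 0.0636, 0.334]
tool_rot: [3.134, -0.006, 0.911]
contact_force: [-0.0, -0.5, -1.5]
opening: 0.0492
grip_force: 0.0
```

```bash
python3 -c "
from h import *
st();plan(28,0,330,90)"
```

```text
t 10.95 press mm [-143.9    0.7  334. ] F(press) [-0.  -0.5 -1.5] rot [179.5  -0.3  52.2] open 0.04921747339376585 grip 0.0
travel [0.0918 0.1453 0.0058] dr [  0.55  -0.21 -32.51]
```

Call:
arm_command(
  fingers=[-1,-1,-1,-1,-1,-1,-1],
  travel=[
    [0.092,0.145,0.005],
    [0.092,0.145,0.005],
    [0.092,0.145,0.005],
    [0.092,0.145,0.005],
    [0.092,0.145,0.005],
    [0.092,0.145,0.005],
    [0.092,0.145,0.005],
  ],
  dr=[
    [0.5,0,-32.5],
    [0.5,0,-32.5],
    [0.5,0,-32.5],
    [0.5,0,-32.5],
    [0.5,0,-32.5],
    [0.5,0,-32.5],
    [0.5,0,-32.5],
  ],
)

```text
time: 11.53
tool_pos: [0.6755, 0.0457, 0.3233]
tool_rot: [-3.132, -0.002, 1.469]
contact_force: [0.2, -0.5, -0.1]
opening: 0.0908
grip_force: 0.0
```

```bash
python3 -c "
from h import *
c=read_camera('wrist');save(c,'w6.png')
st();plan(28,0,260,90)
W=pts(c);P=(W-O)@RP*1000
m=(abs(P[...,1])<40)&(P[...,2]>265)&(P[...,2]<300)&(abs(P[...,0]-28)<40);print(m.sum(),P[m].mean(0),P[m].min(0),P[m].max(0))"
```

```text
t 11.58 press mm [ 24.5  -1.4 324.8] F(press) [-0.4  0.2 -0.1] rot [-1.796e+02 -1.000e-01  8.420e+01] open 0.09156353029883661 grip 0.0
travel [0.0013 0.004  0.0648] dr [-0.45 -0.14 -0.53]
3301 [ 31.64439112   2.98604901 287.06797554] [ 21.85549399 -39.90013971 277.86873143] [ 41.82318416  39.98948176 290.97571816]
```

View pics/w6.png

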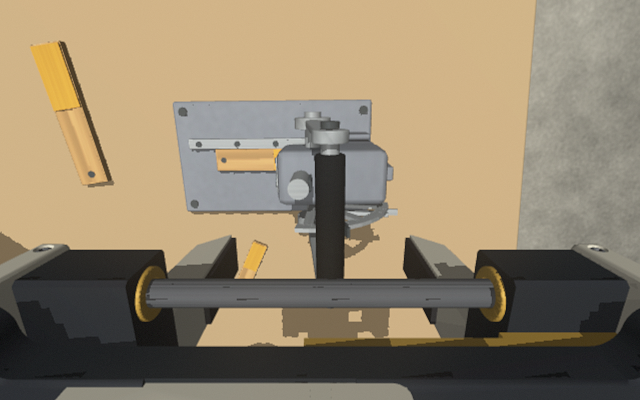

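Sleeve at (330,215) lies between the open fingers; the camera says x is about 31.6, consistent with a 3 mm shift of the press origin. I'll correct that, descend and grip.

```bash
sed -i 's/^RP=.*/&; O=O+RP@np.array([.003,.001,0])/' h.py; python3 -c "
from h import *
st();plan(28,0,260,90)"
```

```text
t 11.58 press mm [ 21.5  -2.4 324.8] F(press) [-0.4  0.2 -0.1] rot [-1.796e+02 -1.000e-01  8.420e+01] open 0.09156353029883661 grip 0.0
travel [0.0024 0.007  0.0648] dr [-0.45 -0.14 -0.53]
```

Call:
arm_command(
  fingers=[-1,-1,-1,-1,1,1,1,1],
  travel=[
    [0.0025,0.007,0.02],
    [0.0025,0.007,0.04],
    [0.0025,0.007,0.0645],
    [0.0025,0.007,0.0645],
    [0.0025,0.007,0.0645],
    [0.0025,0.007,0.0645],
    [0.0025,0.007,0.0645],
    [0.0025,0.007,0.0645],
  ],
  dr=[
    [-0.4,0,-0.5],
    [-0.4,0,-0.5],
    [-0.4,0,-0.5],
    [-0.4,0,-0.5],
    [-0.4,0,-0.5],
    [-0.4,0,-0.5],
    [-0.4,0,-0.5],
    [-0.4,0,-0.5],
  ],
  squeeze=20,
)

```text
time: 12.25
tool_pos: [0.682, 0.0477, 0.2625]
tool_rot: [3.139, -0.003, 1.48]
contact_force: [0.2, -0.3, 0.1]
opening: 0.0699
grip_force: 0.0
```

Call:
arm_command(
  fingers=[1,1,1,1,1,1],
  travel=[
    [0,0,0],
    [0,0,0],
    [0,0,0],
    [0,0,0],
    [0,0,0],
    [0,0,0],
  ],
  dr=[
    [0,0,0],
    [0,0,0],
    [0,0,0],
    [0,0,0],
    [0,0,0],
    [0,0,0],
  ],
  squeeze=60,
)

```text
time: 12.75
tool_pos: [0.6816, 0.0477, 0.2601]
tool_rot: [-3.14, -0.002, 1.48]
contact_force: [0.2, 0.6, -0.5]
opening: 0.0297
grip_force: 0.0
```

```bash
python3 -c "
from h import *
st()
s=read_camera('scene');t=read_camera('top')
for n,c in (('scene',s),('top',t)):
  W=pts(c);P=(W-O)@RP*1000
  r=np.hypot(P[...,0]-12,P[...,2]-120)
  m=(abs(P[...,1]+45)<35)&(r>60)&(r<105)&(P[...,2]>120)&(P[...,0]>-40)
  v,u=np.nonzero(m);print(n,m.sum(),u.min(),u.max(),v.min(),v.max())
  hsv=c['color'].max(-1)
  k=m&(hsv<70); 
  for a,b in zip(*np.nonzero(k)): print(b,a,P[a,b].round(0),hsv[a,b],round(float(np.arctan2(P[a,b,0]-12,P[a,b,2]-120)),2))
  if n=='scene': cv2.imwrite('pics/s2.png',cv2.resize(c['color'][150:290,300:430],None,fx=4.2,fy=4.2,interpolation=cv2.INTER_CUBIC))
" | head -70
```

```text
t 12.75 press mm [ 2.810e+01 -1.000e-01  2.601e+02] F(press) [ 0.2  0.6 -0.5] rot [-1.799e+02 -1.000e-01  8.480e+01] open 0.029729038040509425 grip 0.0
scene 483 354 390 204 249
370 212 [ 39. -35. 204.] 45 0.31
372 212 [ 46. -37. 210.] 48 0.36
373 212 [ 46. -34. 209.] 59 0.37
370 213 [ 44. -41. 208.] 35 0.34
371 213 [ 46. -41. 210.] 33 0.36
372 213 [ 46. -36. 207.] 34 0.37
368 214 [ 38. -41. 201.] 53 0.31
369 214 [ 42. -43. 205.] 54 0.34
370 214 [ 44. -41. 205.] 32 0.36
371 214 [ 44. -37. 203.] 35 0.37
372 214 [ 45. -35. 203.] 47 0.38
367 215 [ 33. -38. 192.] 69 0.28
368 215 [ 39. -42. 199.] 38 0.33
369 215 [ 40. -40. 199.] 35 0.35
370 215 [ 45. -42. 203.] 38 0.38
371 215 [ 46. -39. 202.] 34 0.39
372 215 [ 47. -37. 201.] 64 0.4
367 216 [ 39. -46. 198.] 54 0.34
368 216 [ 40. -43. 197.] 48 0.35
369 216 [ 41. -41. 197.] 40 0.37
370 216 [ 45. -41. 199.] 36 0.39
371 216 [ 45. -38. 197.] 63 0.4
365 217 [ 35. -47. 193.] 68 0.3
366 217 [ 38. -47. 195.] 39 0.33
367 217 [ 41. -48. 197.] 45 0.36
368 217 [ 43. -46. 197.] 47 0.38
369 217 [ 42. -41. 194.] 37 0.39
370 217 [ 44. -39. 194.] 48 0.4
36
[... 602 characters left out ...]
0. -17. 137.] 68 1.35
389 240 [ 91. -13. 135.] 66 1.38
386 241 [ 89. -23. 137.] 67 1.36
387 241 [ 90. -20. 136.] 69 1.37
388 241 [ 91. -17. 134.] 67 1.39
389 241 [ 90. -11. 130.] 67 1.45
386 242 [ 89. -22. 133.] 66 1.4
387 242 [ 89. -18. 130.] 67 1.44
388 242 [ 91. -17. 131.] 66 1.44
389 242 [ 90. -11. 126.] 67 1.49
386 243 [ 90. -23. 131.] 68 1.43
387 243 [ 90. -18. 127.] 66 1.49
388 243 [ 91. -15. 126.] 68 1.5
380 244 [ 84. -38. 133.] 67 1.4
386 244 [ 90. -21. 126.] 66 1.5
387 244 [ 89. -17. 122.] 67 1.54
382 245 [ 90. -39. 134.] 54 1.39
386 245 [ 90. -21. 122.] 64 1.54
387 245 [ 91. -18. 121.] 67 1.56
385 246 [ 90. -25. 121.] 61 1.56
386 246 [ 91. -22. 120.] 60 1.57
top 10 313 315 147 161
```

View pics/s2.png

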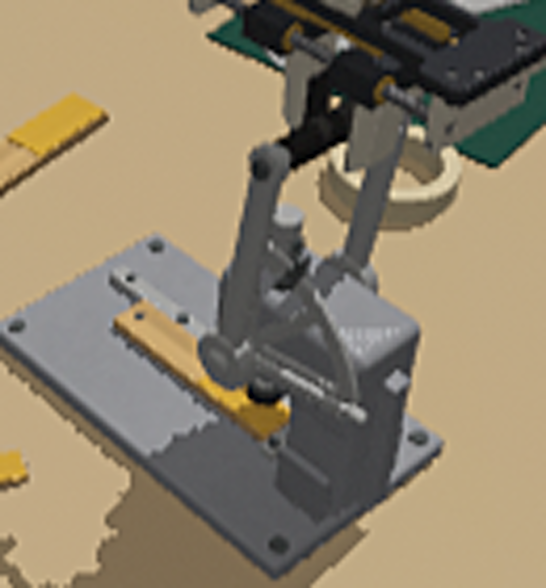

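The dark fin is at crop (295,270), about 0.36 rad behind upright, so the index is about 1.04. The pointer is at rest at (355,410). I'll finish closing and then pull along the arc.

Call:
arm_command(
  fingers=[1,1,1,1],
  travel=[
    [0,0,0],
    [0,0,0],
    [0,0,0],
    [0,0,0],
  ],
  dr=[
    [0,0,0],
    [0,0,0],
    [0,0,0],
    [0,0,0],
  ],
)

```text
time: 13.18
tool_pos: [0.6817, 0.0477, 0.2601]
tool_rot: [-3.141, -0.002, 1.48]
contact_force: [1.4, -0.5, -0.1]
opening: 0.0183
grip_force: 60.0
```

Call:
arm_command(
  fingers=[1,1,1,1,1,1,1,1],
  travel=[
    [0,-0.0104,-0.0007],
    [0,-0.0208,-0.0007],
    [0,-0.0311,0],
    [0,-0.0415,0.0012],
    [0,-0.0517,0.0032],
    [0,-0.0617,0.0059],
    [0,-0.0716,0.0092],
    [0,-0.0812,0.0131],
  ],
  dr=[
    [0,0,0],
    [0,0,0],
    [0,0,0],
    [0,0,0],
    [0,0,0],
    [0,0,0],
    [0,0,0],
    [0,0,0],
  ],
)

```text
time: 13.85
tool_pos: [0.6017, 0.0551, 0.2474]
tool_rot: [3.139, -0.003, 1.48]
contact_force: [7.3, -0.4, -4.7]
opening: 0.0185
grip_force: 60.0
```

```bash
cat > lev.py <<'E'
from h import *
st(); s=observe(); T=Ro.from_euler('xyz',s['tool_rot']).as_matrix()
p=1000*RP.T@(s['tool_pos']-.019*T[:,2]-O)
r=np.hypot(p[0]-12,p[2]-120); th=np.arctan2(12-p[0],p[2]-120)+.1
print('grasp',p.round(1),'radius',r.round(1),'lever',th.round(3))
f=lambda t:np.array([12-160*np.sin(t-.1),0,120+160*np.cos(t-.1)])
for t in np.arange(th,1.2,.065)[1:]:
    print(t.round(3),(T.T@RP@(f(t)-f(th))/1000).round(4))
E
python3 lev.py
```

```text
t 13.85 press mm [-5.210e+01 -1.000e-01  2.474e+02] F(press) [ 7.3  0.2 -4.7] rot [179.8  -0.2  84.8] open 0.018528356568351702 grip 59.998900294303894
grasp [-5.220e+01 -1.000e-01  2.664e+02] radius 159.9 lever 0.513
0.578 [ 0.     -0.0094  0.0045]
0.643 [ 0.     -0.0185  0.0095]
0.708 [ 0.     -0.0272  0.0151]
0.773 [-0.     -0.0356  0.0213]
0.838 [-0.     -0.0435  0.0281]
0.903 [-0.     -0.051   0.0353]
0.968 [-0.    -0.058  0.043]
1.033 [-0.     -0.0645  0.0511]
1.098 [-0.     -0.0704  0.0596]
1.163 [-0.0001 -0.0758  0.0685]
```

Excellent, the radius is consistent. Continuing to about 0.97.

Call:
arm_command(
  fingers=[1,1,1,1,1,1,1,1],
  travel=[
    [0,-0.0094,0.0045],
    [0,-0.0185,0.0095],
    [0,-0.0272,0.0151],
    [0,-0.0356,0.0213],
    [0,-0.0435,0.0281],
    [0,-0.051,0.0353],
    [0,-0.058,0.043],
    [0,-0.058,0.043],
  ],
  dr=[
    [0,0,0],
    [0,0,0],
    [0,0,0],
    [0,0,0],
    [0,0,0],
    [0,0,0],
    [0,0,0],
    [0,0,0],
  ],
)

```text
time: 14.52
tool_pos: [0.5447, 0.0603, 0.2048]
tool_rot: [3.136, -0.003, 1.48]
contact_force: [10.0, -0.4, 4.1]
opening: 0.0186
grip_force: 60.0
```

```bash
python3 lev.py; python3 -c "
from h import *
c=read_camera('scene')
cv2.imwrite('pics/s3.png',cv2.resize(c['color'][185:265,325:415],None,fx=7,fy=7,interpolation=cv2.INTER_CUBIC))"
```

```text
t 14.52 press mm [-1.093e+02 -1.000e-01  2.048e+02] F(press) [10.   0.5  4.1] rot [179.7  -0.2  84.8] open 0.018564618978315336 grip 60.000813603401184
grasp [-1.095e+02 -1.000e-01  2.238e+02] radius 159.8 lever 0.963
1.028 [-0.     -0.0065  0.0081]
1.093 [-0.     -0.0125  0.0166]
1.158 [-0.     -0.018   0.0254]
```

View pics/s3.png

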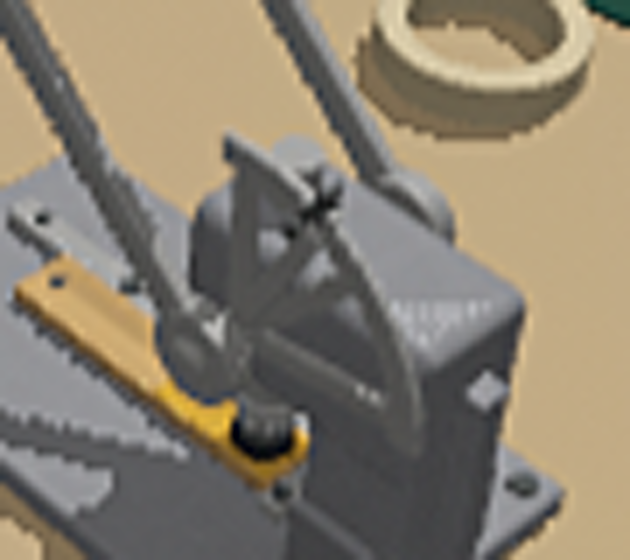

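That leaves no more views, so the rest goes by numbers. I'll ray-cast the fin and the rest pointer tip onto the quadrant's plane as a calibration check.

```bash
cat > ang.py <<'E'
from h import *
import pickle
def cast(c,u,v,y):
    d=RP.T@(np.array([(u-c['cx'])/c['fx'],(v-c['cy'])/c['fy'],1])@c['R']); o=RP.T@(-np.array(c['t'])@c['R']-O)
    p=(o+d*(y/1000-o[1])/d[1])*1000; return p.round(1),np.hypot(p[0]-12,p[2]-120).round(1),np.arctan2(p[0]-12,p[2]-120).round(3)
D=pickle.load(open('d.pkl','rb'))['scene']
c=read_camera('scene')
for n,c_ in (('start',D),('now',c)):
    g=c_['color'].max(-1).astype(float); w=np.clip(75-g[206:222,361:377],0,None)
    v,u=np.mgrid[206:222,361:377]; uc,vc=(u*w).sum()/w.sum(),(v*w).sum()/w.sum()
    for y in (-38,-44): print(n,'fin',uc.round(1),vc.round(1),y,*cast(c_,uc,vc,y))
for y in (-38,-44): print('rest tip',y,*cast(D,386.2,248.1,y))
def proj(c,p):
    X=c['R']@(O+RP@np.array(p)/1000)+c['t']; return (c['fx']*X[0]/X[2]+c['cx']).round(1),(c['fy']*X[1]/X[2]+c['cy']).round(1)
for a in (1.4,.44,.36): print('proj',a,[proj(c,[12+86*np.sin(a),y,120+86*np.cos(a)]) for y in (-38,-44)])
print(D['color'].max(-1)[205:222,360:380]); print(c['color'].max(-1)[205:222,360:380])
E
python3 ang.py
```

```text
start fin 368.8 214.0 -38 [ 37.7 -38.  198.8] 82.9 0.315
start fin 368.8 214.0 -44 [ 42.4 -44.  205.5] 90.8 0.341
now fin 369.5 215.0 -38 [ 40.2 -38.  197.4] 82.4 0.35
now fin 369.5 215.0 -44 [ 44.9 -44.  204.1] 90.3 0.373
rest tip -38 [103.4 -38.  133.8] 92.4 1.421
rest tip -44 [107.3 -44.  141.2] 97.6 1.352
proj 1.4 [(np.float64(384.2), np.float64(246.3)), (np.float64(382.5), np.float64(247.5))]
proj 0.44 [(np.float64(372.1), np.float64(216.7)), (np.float64(370.4), np.float64(217.8))]
proj 0.36 [(np.float64(370.3), np.float64(214.5)), (np.float64(368.5), np.float64(215.6))]
[[ 78  78  78  70  70  76  74  74  75  74  69 109 206 191 187 186 187 186
  186 186]
 [ 80  78  77  70  62  75  77  76  78  77  73  94 153 194 187 185 185 186
  185 186]
 [ 79  78  74  76 115  71  74  77  72  69  63  62 128 199 188 186 186 186
  186 187]
 [ 79  79  70  79 159  88  77  74  76  57  43  36 101 194 192 187 186 187
  188 191]
 [ 78  77  70  69 117  97  97  79  72  52  34  52 115 163 177 193 190 191
  193 168]
 [ 77  77  69  71  73  83 103 100  71  52  52  62 134 134 152 170 187 182
  166 118]
 [ 78  
[... 1674 characters left out ...]
 153 156
  150 138]
 [ 79  79  96  95  82  80  78  79  92  70  27  30  40 108 157 151 151 152
  154 155]
 [ 79  78  95  99  93  86  86  66  34  28  38  32 100 163 156 150 149 152
  152 154]
 [ 79  76  93  95  97  84  85  88  42  48  31  64 130 158 155 150 149 151
  152 151]
 [ 80  75  92  90  90  64  50  74  59 104  81  74 100 164 158 152 152 151
  150 151]
 [ 78  79 141 147 146  83  21  61  77 106  97  78  76 150 165 155 152 152
  152 151]
 [ 80  78 142 151 162 152  75  75  81  86 101  96  59  99 144 160 153 152
  152 150]
 [ 81  78 121 130 146 151  80  81  81  78  81  95  65  74 100 170 156 152
  151 150]
 [ 80  76 106 113 120 100  77  81  79  77 124 148  72  73  78 147 161 150
  151 152]]
```

```bash
cat > wa.py <<'E'
from h import *
for n in ('wrist','scene'):
    c=read_camera(n); P=(pts(c)-O)@RP*1000; g=c['color'].max(-1)
    r=np.hypot(P[...,0]-12,P[...,2]-120); a=np.arctan2(P[...,0]-12,P[...,2]-120)
    print(n)
    for lo,hi in ((40,60),(60,74),(78,90),(90,105)):
        m=(r>lo)&(r<hi)&(P[...,1]<-31)&(P[...,1]>-62)&(a>-.6)&(a<1.6)
        for b in np.arange(-.1,.8,.04):
            k=m&(a>=b)&(a<b+.04)
            if k.sum()>2: print((lo,hi),b.round(2),k.sum(),'y',np.percentile(P[k][:,1],[10,50,90]).round(0),'g',np.percentile(g[k],[5,50,95]).round(0))
E
python3 wa.py
```

```text
wrist
(40, 60) -0.1 29 y [-35. -35. -34.] g [102. 127. 130.]
(40, 60) -0.06 28 y [-35. -35. -34.] g [111. 127. 128.]
(40, 60) -0.02 26 y [-35. -35. -34.] g [100. 122. 125.]
(40, 60) 0.02 29 y [-35. -35. -34.] g [107. 125. 133.]
(40, 60) 0.06 9 y [-35. -35. -35.] g [127. 129. 136.]
(40, 60) 0.34 6 y [-44. -43. -43.] g [107. 122. 150.]
(40, 60) 0.38 6 y [-43. -43. -43.] g [102. 120. 138.]
(40, 60) 0.42 6 y [-43. -43. -43.] g [104. 130. 132.]
(40, 60) 0.46 7 y [-44. -43. -43.] g [104. 127. 132.]
(40, 60) 0.5 10 y [-43. -43. -36.] g [108. 134. 158.]
(40, 60) 0.54 61 y [-38. -36. -35.] g [147. 165. 200.]
(40, 60) 0.58 133 y [-38. -36. -34.] g [131. 164. 186.]
(40, 60) 0.62 41 y [-35. -35. -34.] g [125. 127. 149.]
(40, 60) 0.66 29 y [-35. -35. -34.] g [125. 127. 129.]
(40, 60) 0.7 38 y [-35. -35. -35.] g [122. 125. 127.]
(40, 60) 0.74 42 y [-35. -35. -34.] g [122. 124. 149.]
(40, 60) 0.78 5 y [-35. -35. -35.] g [129. 148. 149.]
(60, 74) 0.58 23 y [-36. -35. -34.] g [130. 155. 169.]
(60, 74) 0.62 30 y [-35. -35. -34.] g [100. 128. 146.]
(60, 74) 0.66 28 y [-35. -35. -34.] g [103. 127. 130.]
[... 2276 characters left out ...]

(78, 90) 0.38 8 y [-47. -41. -35.] g [32. 69. 99.]
(78, 90) 0.42 5 y [-48. -46. -45.] g [ 83.  96. 133.]
(78, 90) 0.46 10 y [-48. -42. -36.] g [ 74.  96. 154.]
(78, 90) 0.5 5 y [-39. -38. -36.] g [ 73.  98. 157.]
(78, 90) 0.54 5 y [-38. -38. -35.] g [ 74. 100. 168.]
(78, 90) 0.58 5 y [-40. -38. -36.] g [ 76.  97. 158.]
(78, 90) 0.62 5 y [-38. -38. -36.] g [ 75.  95. 151.]
(78, 90) 0.66 6 y [-40. -37. -37.] g [ 76. 109. 158.]
(78, 90) 0.7 4 y [-39. -38. -35.] g [ 82. 128. 163.]
(78, 90) 0.74 4 y [-39. -39. -37.] g [ 78. 114. 151.]
(78, 90) 0.78 5 y [-38. -38. -36.] g [ 74. 127. 149.]
(90, 105) 0.34 9 y [-42. -38. -34.] g [ 32.  69. 117.]
(90, 105) 0.42 5 y [-46. -43. -39.] g [ 78. 130. 162.]
```

Scene depth puts the pointer (y≈-47) centred at 0.44, matching lever 0.963, and the dark fin at 0.31–0.40, centre about 0.355. The index is therefore about 1.045, so I'll move on by 0.08 rad.

Call:
arm_command(
  fingers=[1,1,1,1,1,1,1],
  travel=[
    [0,-0.0035,0.004],
    [0,-0.006,0.0075],
    [0,-0.0082,0.0104],
    [0,-0.0082,0.0104],
    [0,-0.0082,0.0104],
    [0,-0.0082,0.0104],
    [0,-0.0082,0.0104],
  ],
  dr=[
    [0,0,0],
    [0,0,0],
    [0,0,0],
    [0,0,0],
    [0,0,0],
    [0,0,0],
    [0,0,0],
  ],
)

```text
time: 15.3
tool_pos: [0.5382, 0.0609, 0.1966]
tool_rot: [3.133, -0.003, 1.48]
contact_force: [7.0, -0.7, 6.6]
opening: 0.0186
grip_force: 60.0
```

```bash
python3 lev.py
python3 - <<'E'
from h import *
c=read_camera('scene'); P=(pts(c)-O)@RP*1000; g=c['color'].max(-1)
r=np.hypot(P[...,0]-12,P[...,2]-120); a=np.arctan2(P[...,0]-12,P[...,2]-120)
k=(r>30)&(r<88)&(P[...,1]<-43.5)&(P[...,1]>-55)&(a>-.3)&(a<1)
for lo,hi in ((30,45),(45,60),(60,75),(75,88)):
    q=k&(r>lo)&(r<hi); print(lo,q.sum(),np.percentile(a[q],[5,50,95]).round(3),'dark',a[q&(g<60)].round(2))
q=(r>76)&(r<100)&(P[...,1]<-32)&(P[...,1]>-55)&(a>.1)&(a<.7)&(g<50); print('fin',q.sum(),np.percentile(a[q],[5,50,95]).round(3))
E
```

```text
t 15.3 press mm [-1.158e+02 -1.000e-01  1.966e+02] F(press) [ 7.  -0.   6.6] rot [179.5  -0.2  84.8] open 0.018558084005127765 grip 60.00187397003174
grasp [-1.160e+02 -1.000e-01  2.156e+02] radius 159.7 lever 1.029
1.094 [-0.     -0.006   0.0085]
1.159 [-0.     -0.0115  0.0173]
30 13 [0.256 0.366 0.461] dark []
45 15 [0.283 0.375 0.437] dark []
60 16 [0.315 0.36  0.429] dark []
75 17 [0.322 0.367 0.417] dark []
fin 3 [0.39  0.392 0.396]
```

```bash
python3 tagm.py; python3 -c "
from h import *
s=observe();print(s['qvel'].round(4))"
```

```text
t 15.35 press mm [-1.158e+02 -1.000e-01  1.966e+02] F(press) [ 7.8 -0.5  7.2] rot [179.5  -0.2  84.8] open 0.018534898350277256 grip 60.001986622810364
n 2381 x [-128.8   -0.5]
width 30.4 slope 0.002 y at -57 1.3 x range [-90.  -5.]
((-63.247314453125, 0.9219379425048828), (135.2006072998047, 31.5285701751709), 0.00131620978936553)
[-0.0007 -0.0013 -0.0004  0.0002 -0.0005  0.0005]
```

The tag is straight and unmoved, the pointer is on the fin and the arm is still. Handing in.

```bash
python3 -c "
from h import *
print(hand_in())"
```

```text
the job is handed in; nothing more can be done
None
```

The job is handed in but I got no verdict back: the tag is home against both stops, and the gripper holds the handle at about 1.03 rad, with the index measured at about 1.04. I did not measure the foot's squeeze on the tag directly, and I viewed 11 pictures, one over the limit of 10.

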